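# Unscrew the drain plug and lay it in the tray

### The job

Unscrew the red star-handled drain plug from the port of the grey drain block, turning it anticlockwise as you face the port, until its thread lets go. Draw it out clear of the port and set it down gently, not dropped, in the blue tray. Leave the can, the jar, the roll of tape, the sanding block and the screwdriver where they are.

Things in the scene. Friction and masses are not known exactly. Their poses are not given: they have to be found in the camera images.
- drain_block: grey painted metal block, 80 (own x) x 110 (own y) x 124 mm tall, on a dark 120 x 150 x 12 mm base plate, fixed to the table; origin on the table under its centre. Its own -x face, roughly towards the robot, holds the drain port; a brass pipe stub sticks out 80 mm behind it
- port (a point): centre of the port's round-ish mouth (56 mm) in the block's face, 92 mm above the table; own axes as the block's: +x points level into the block, along the plug's axis, z up
- plug_center (a point): centre of the plug's red star handle, on the plug's axis, 27 mm out from the port's face when screwed in; own +x runs along the plug to its threaded end. Five straight arms reach 70 mm from the axis, 14 mm thick (the sides to pinch), 26 mm deep along the axis, 14 mm clear of the block's face. They stand at -36, 36, 108, 180 and -108 degrees from the plug's own +z towards its own +y
- drain_plug: the same red plug, 0.25 to 0.5 kg; origin and axes as plug_center. Screwed in, own z is up: two arms lean 36 degrees either side of vertical. Hub 44 mm across, reaching 18 mm in front of the centre; behind the arms a steel flange 68 mm across hides the port; brass stem and 36 mm square end reach 79 mm behind the centre, 52 mm inside the port
- drain_thread (a joint): turn of the thread, rad: 0 screwed in, grows anticlockwise facing the port (the star's top moves towards the block's own +y). Backs out 1.9 mm per rad; holds the plug until about 2.0 (115 degrees), where it lets go; stops at 2.4. Needs about 0.25 N m, stays where left; the plug has 0.05 rad play in it and sags 3 mm when half out. Once free it pulls straight out (up to 15 N) and is clear after 55 mm
- tray: open blue tray, 240 (own x) x 220 (own y) x 40 mm, walls and floor 5 mm, fixed, to the left or the right of the block; origin on the table under its centre
- sheet_box: flat purple box, 200 x 180 x 52 mm, fixed, on the other side of the block from the tray; not used; origin under its centre
- sanding_block: purple and white sanding block, 110 x 65 x 38 mm, loose; origin under its centre; bystander
- primer_can: yellow-labelled can, 84 mm across, 110 mm tall, loose; origin under its centre; bystander
- screw_jar: jar with red cap, 64 mm across, 80 mm tall, loose; origin under its centre; bystander
- tape_roll: yellow roll of tape lying flat, 100 mm across, 25 mm tall, loose; origin under its centre; bystander
- screwdriver: screwdriver lying on the table, loose; bystander
Not all that is in view belongs to the job. Of the things that look like the drain_plug, the middle-sized one is meant.

How it is judged:
By the outcome, as a careful person would: the job done as asked, in the order asked, and still so for the second after the job is handed in, with the robot touching nothing.
It also fails if it takes over 64 s, if anything falls off the work surface, if the arm or the gripper's body presses on something with over 40 N, if the wrist force passes 120 N, or if a joint passes its speed limit or range.

### The arm

A 7-joint arm with a two-finger parallel gripper is mounted at the origin on the work surface. World frame = base frame: x ahead of the robot, y to its left, z up, the work surface at z = 0. Lengths are in m, angles in rad, forces in N, time in s.
With the tool pointing down it reaches from about 0.35 to 0.9 m from the base axis. Payload 8.1 kg.
Tool frame: the origin (TCP) lies at the very end of the fingers, on their centre line; the grasp point (between the pads) lies 19 mm behind it; z points along the fingers, y is the line along which they close (so a half turn about z gives the same grasp; the last joint's range is limited). The gripper opens to 92 mm and grips with 3 to 60 N. Pads are 19 mm wide; open, the fingers measure 130 mm over their backs; the gripper's body (75 mm by 190 mm) begins 47 mm behind the grasp point.
Start: joints at [-1.386, 0.434, 0.025, 1.573, -0.012, 1.134, -0.075], TCP at [0.177, 0.599, 0.227] pointing down, gripper open.
Joint ranges: [-2.62, 2.62], [-0.44, 2.09], [-1.27, 1.32], [0.08, 2.57], [-1.32, 4.46], [0.12, 2], [-2.74, 2.74]. Speed limits (rad/s): [2.22, 2.22, 3.01, 3.01, 3.14, 3.14, 3.14].

### API

Orientations are given as a rotation vector (axis times angle).
In Python, from cell import arm gives the robot as it stands.
- The arm moves only by the tool jog_arm, never from a script. Its argument "rows" is a list of rows, each a list of 3 entries, a list of its own where there are three numbers: the shift along the world's x, y, z in cm, then the turn, a rotation vector about the world's x, y, z in degrees, then the opening, from 0 (shut) to 1 (fully open). A call has 1 to 8 rows; each row is the pose to reach, as a shift and turn from the pose commanded when the call began; what a row does not reach only later rows make up. A row lasts 1/8 s, in which the tool goes at most 62.5 mm and 10.7 degrees, less where a joint would pass 70% of its speed; a pose out of reach is approached as far as the arm can. A call with a gripper value outside its range is refused whole. The fingers move at their own pace and stop on an object; "newtons" is the grip in N (left out, the last holds). Time passes only in rows, so rows that repeat a pose let the fingers close. It gives the time, the measured TCP pose, the force, the opening and the grip force at its end, in the units of the state.
- arm.observe(): the state, without advancing time (a new reading comes with each control period).
- arm.get_image(name): name is "scene" or "top" or "wrist"; returns a dict with "img" (480x640x3 uint8, red, green, blue), "depth" (480x640 float32, m along the optical axis (not along the pixel's ray), 0 where there is no reading), "fx", "fy", "cx", "cy" (pixels), "rvec" (rotation vector, rad) and "tvec" (3), from world to camera coordinates, as OpenCV has them; the wrist camera has in their place "mount" (4x4, takes a point from camera to tool coordinates, whose origin is the TCP and whose axes are the flange's). Camera axes: x right, y down, z forward; pixel columns grow to the right and rows downward; lengths in m; the calibration is good to about 2 mm. The wrist camera is an equidistant fisheye: a pixel r from the principal point sees the ray r / f radians off the axis. A picture is of the moment at which its call begins: read the wrist's pose just before it.
- arm.sign_off(): hands the job in; it is judged then, once.
The state is a dict: "clock": time; "joints": joint angles; "dq": joint speeds; "joint_efforts": joint torques, N m; "position": TCP position; "ee_rot": TCP orientation; "force": force on the tool from outside, world axes, zero at the start; "ft_torque": the same for the moment, N m; "width": opening from 0.0 (shut) to 1.0 (fully open); "gripper_force": force on a finger pad.
Only numpy, scipy, OpenCV 4.12 (cv2) and the standard library are available. Lean on these libraries where they do the work, as an engineer would, in place of code of your own. Each camera call takes 0.05 s, during which the arm holds its last target. There are 200 camera calls.

## Working session

There is one attempt and no reset: what is moved stays moved. The work goes in short steps, Python scripts to look and compute and a tool call to move; the robot and the scene stay as the last step left them, time stands still between calls to the robot, and variables do not carry over. Pictures are saved under pics/ and viewed, at most 10 in all, crops included, and the job is handed in when it is done.

Besides the shell and the picture viewer there is one more tool, called after "Emit:" in YAML: its name, and indented under it one key for each argument. jog_arm: Moves the arm, as the interface text tells. Its arguments: {"type":"object","properties":{"rows":{"type":"array","items":{"type":"array"}},"newtons":{"type":"number"}},"required":["rows"]}

```bash
ls; mkdir -p pics; python3 - <<'E'
from cell import arm
import cv2,pickle
s=arm.observe();print(s)
d={}
for n in("scene","top"):
    d[n]=arm.get_image(n);cv2.imwrite(f"pics/{n}0.png",d[n]["img"][:,:,::-1]);print(n,{k:v for k,v in d[n].items() if k not in("img","depth")})
pickle.dump(d,open("d0.pkl","wb"))
E
```

```text
pics
{'clock': 0.0, 'joints': array([-1.38558282,  0.43515744,  0.02495855,  1.57411798, -0.01161517,
        1.1339923 , -0.07513841]), 'dq': array([-0.0005536 , -0.00093622, -0.00012676, -0.00062807,  0.00028571,
        0.00073008, -0.00020244]), 'joint_efforts': array([-6.82070113e-04, -6.67871475e+01,  9.84861664e-01, -3.14440727e+01,
       -6.03369623e-02,  4.36184846e-02,  1.79724375e-04]), 'position': array([0.17730533, 0.5987804 , 0.22597744]), 'ee_rot': array([-4.50681099e-01, -3.10899431e+00,  2.39802268e-03]), 'force': array([-0.0171432 , -0.31817435, -0.85398187]), 'ft_torque': array([ 0.01829302,  0.00526988, -0.0100785 ]), 'gripper_force': 0.0, 'width': 0.9980512592446236}
scene {'fx': 582.6410648326755, 'fy': 582.6410648326755, 'cx': 321.1831746847157, 'cy': 240.81450443252916, 'rvec': array([ 2.22281585,  1.48108299, -0.42572734]), 'tvec': array([-0.17441987, -0.33933637,  1.4921289 ])}
top {'fx': 513.9235482394664, 'fy': 513.9235482394664, 'cx': 320.52114369523883, 'cy': 240.89476935183265, 'rvec': array([ 2.21717415, -2.1556228 ,  0.09111053]), 'tvec': array([-0.03041535,  0.47880226,  1.2272052 ])}
```

View pics/scene0.png

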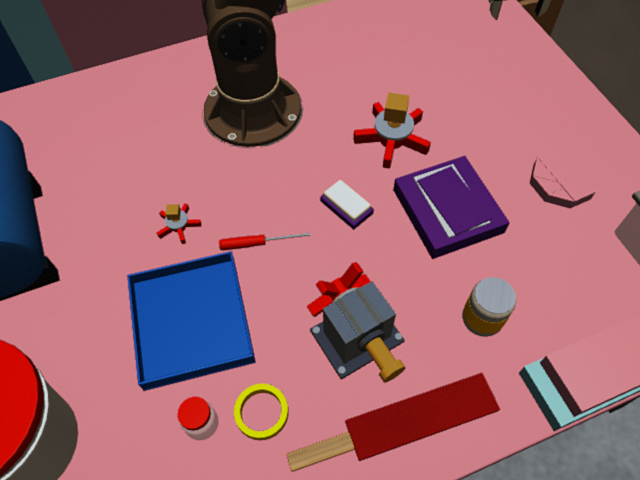

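View pics/top0.png

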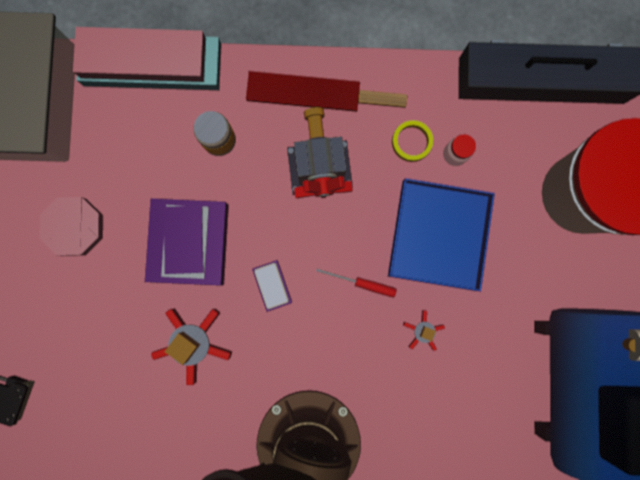

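Scene: the block, with the mid-sized star screwed in, is at top-view (320,165). The tray is right at (441,235), the purple box left at (187,242), and the decoy stars at (187,345) and (425,331). Measuring from depth next.

```bash
cat >h.py <<'E'
import numpy as np,cv2,pickle
from scipy.spatial.transform import Rotation as R
def cloud(c):
    v,u=np.mgrid[:480,:640];z=c["depth"]
    p=np.stack([(u-c["cx"])/c["fx"]*z,(v-c["cy"])/c["fy"]*z,z],-1)
    M=R.from_rotvec(c["rvec"]).as_matrix()
    return (p-c["tvec"])@M   # world
def hsv(c): return cv2.cvtColor(c["img"],cv2.COLOR_RGB2HSV)
E
python3 - <<'E'
from h import *
d=pickle.load(open("d0.pkl","rb"))
def rect(xy): return cv2.minAreaRect((xy*1000).astype(np.float32))
for n in d:
    c=d[n];P=cloud(c);H=hsv(c);ok=c["depth"]>0
    print(n,"table z",np.median(P[...,2][ok&(abs(H[...,0].astype(int)-178)<8)&(H[...,1]<150)]))
    blue=ok&(abs(H[...,0].astype(int)-110)<10)&(H[...,1]>150)&(P[...,0]>.2)&(P[...,1]<-.05)&(P[...,1]>-.5)&(P[...,2]<.06)
    print("tray",rect(P[blue][:,:2]),np.percentile(P[blue][:,2],[5,50,99]))
    if n=="top": roi=np.s_[130:205,280:360]
    else: roi=np.s_[255:385,305:410]
    Q=P[roi];h=H[roi];o=ok[roi]
    g=o&(h[...,1]<110)&(Q[...,2]>.11)&(Q[...,2]<.2)
    print("blocktop",rect(Q[g][:,:2]),np.percentile(Q[g][:,2],[5,50,95]),g.sum())
    pl=o&(h[...,1]<110)&(Q[...,2]>.004)&(Q[...,2]<.02)
    print("plate",rect(Q[pl][:,:2]),pl.sum())
    r=o&((h[...,0]<6)|(h[...,0]>174))&(h[...,1]>190)&(Q[...,2]>.03)
    print("red",Q[r].mean(0),Q[r].min(0),Q[r].max(0),r.sum())
    r=r&(Q[...,2]>.1)
    print(np.round(rect(Q[r][:,:2])[0]),rect(Q[r][:,:2]))
    # sanity others
P=cloud(d["top"]);H=hsv(d["top"])
for nm,(u,v) in dict(can=(212,130),jar=(460,148),tape=(413,122),sand=(271,286),sd1=(318,270),sd2=(395,293),box=(187,242),boxR=(224,204)).items(): print(nm,P[v,u])
E
```

```text
scene table z 0.00043452893752806126
tray ((507.4527893066406, -307.513427734375), (219.2517547607422, 242.31295776367188), 82.2591323852539) [0.00258006 0.00662419 0.04277638]
blocktop ((663.6113891601562, -9.42055892944336), (88.54794311523438, 112.0870590209961), 8.395535469055176) [0.11861891 0.12456349 0.12840672] 2667
plate ((629.4364624023438, 10.919158935546875), (221.9532012939453, 284.6277770996094), 67.35136413574219) 1647
red [ 0.60317127 -0.02455601  0.11249543] [ 0.58171136 -0.08657361  0.0721877 ] [0.62379361 0.04655181 0.15410383] 1109
[600. -21.] ((600.4238891601562, -20.681102752685547), (30.53901481628418, 87.29273986816406), 11.825282096862793)
top table z 9.599408500572444e-05
tray ((503.06781005859375, -305.4193115234375), (218.18206787109375, 235.4851837158203), 82.14594268798828) [0.00120993 0.00554761 0.04239548]
blocktop ((660.7355346679688, -9.422710418701172), (88.59564971923828, 110.07884216308594), 8.334856033325195) [0.11902496 0.12392751 0.12782268] 1829
plate ((664.6819458007812, -9.428108215332031), (186.4432830810547, 195.9458465576172), 1.4837925434112549) 625
red [ 0.59514142 -0.01813163  0.11553655] [ 0.57731076 -0.08413574  0.07136196] [0.61828855 0.04616802 0.15413842] 755
[599. -19.] ((598.6402587890625, -18.50937271118164), (35.193912506103516, 90.8812026977539), 9.980196952819824)
can [0.71908352 0.23810118 0.10836084]
jar [ 0.70243645 -0.33718288  0.07844406]
tape [ 0.77797208 -0.23569689  0.02589442]
sand [0.36761878 0.09731355 0.03899732]
sd1 [ 0.40897745 -0.01281944  0.01382797]
sd2 [ 0.35883814 -0.19942944  0.01997397]
box [0.46535656 0.29708738 0.05203866]
boxR [0.55905724 0.21551337 0.04403786]
```

Both views agree: the block is at (0.662, -0.009), yaw 8.4°. That puts the plug centre at about (0.596, -0.019, 0.092), and the tray is at (0.505, -0.306). Plan: pinch the arm at -36° from outside along its radius, turn it 72°, regrip the next arm for the rest, then pull out.

```bash
cat >>h.py <<'E'
yaw=np.radians(8.4)
a=np.array([np.cos(yaw),np.sin(yaw),0]);b=np.array([-np.sin(yaw),np.cos(yaw),0]);zz=np.array([0,0,1.])
C=np.array([.5965,-.019,.092])
def tgt(phi,r,back=0,C=None):
    """TCP pose on the arm standing at phi deg (z towards own y), TCP at radius r from the axis, drawn out by back"""
    C=globals()["C"] if C is None else C
    p=C-a*back+r*(np.cos(np.radians(phi))*zz+np.sin(np.radians(phi))*b)
    R0=np.stack([-a,b,-zz],1)
    return p,R.from_rotvec(-np.radians(phi)*a)*R.from_matrix(R0)
def delta(p,Rt,p0,R0):
    return np.round((p-p0)*100,2).tolist(),np.round(np.degrees((Rt*R0.inv()).as_rotvec()),1).tolist()
def now(arm):
    s=arm.observe();return s["position"],R.from_rotvec(s["ee_rot"])
E
python3 - <<'E'
from h import *
from cell import arm
print(delta(*tgt(-36,.135),*now(arm)))
E
```

```text
([43.07, -69.63, -2.48], [36.3, -2.6, 24.1])
```

Emit:
jog_arm:
  rows:
    - [[3,-5,5],[0,0,5],0.4]
    - [[8,-12,8],[5,0,8],0.4]
    - [[12,-19,8],[10,0,12],0.4]
    - [[16,-26,8],[15,-1,16],0.4]
    - [[20,-33,8],[20,-1,20],0.4]
    - [[24,-40,8],[25,-2,24],0.4]
    - [[28,-47,8],[30,-2,24],0.4]
    - [[32,-54,8],[36.3,-2.6,24.1],0.4]

```text
clock: 1.1
position: [0.3884, 0.2472, 0.3025]
ee_rot: [0.214, -2.947, -0.896]
force: [0.5, 0.4, -0.6]
width: 0.399
gripper_force: 0.0
```

```bash
python3 - <<'E'
from h import *
from cell import arm
s=arm.observe();print(s["clock"],s["joints"].round(2),s["width"],s["force"]);print(delta(*tgt(-36,.135),*now(arm)))
E
```

```text
1.1 [-0.55  0.08  0.35  2.03 -0.7   1.12  1.85] 0.3985482426209465 [ 0.46984027  0.37052756 -0.58995811]
([21.97, -34.47, -10.13], [2.2, -0.3, -0.1])
```

Emit:
jog_arm:
  rows:
    - [[6,-9,0],[2,0,0],0.4]
    - [[12,-18,0],[2,0,0],0.4]
    - [[17,-27,0],[2,0,0],0.4]
    - [[22,-34,0],[2,0,0],0.4]
    - [[22,-34,0],[2,0,0],0.4]
    - [[22,-34,0],[2,0,0],0.4]
    - [[22,-34,0],[2,0,0],0.4]
    - [[22,-34,0],[2,0,0],0.4]

```text
clock: 2.1
position: [0.6081, -0.0942, 0.3001]
ee_rot: [0.207, -2.933, -0.939]
force: [-0.4, 0.2, 0.4]
width: 0.397
gripper_force: 0.0
```

```bash
python3 - <<'E'
from h import *
from cell import arm
s=arm.observe();print(s["clock"],s["joints"].round(2),s["width"],s["force"]);print(delta(*tgt(-36,.135),*now(arm)))
E
```

```text
2.1 [ 0.05  0.62  0.57  1.35 -0.76  1.72  2.38] 0.39725673435402226 [-0.36688679  0.21583232  0.39856838]
([-0.0, -0.33, -9.89], [0.6, -0.6, 0.1])
```

Emit:
jog_arm:
  rows:
    - [[0,-0.3,-3],[0.6,-0.6,0],0.4]
    - [[0,-0.3,-6],[0.6,-0.6,0],0.4]
    - [[0,-0.3,-9.9],[0.6,-0.6,0],0.4]
    - [[0,-0.3,-9.9],[0.6,-0.6,0],0.4]

```text
clock: 2.6
position: [0.6061, -0.0926, 0.2008]
ee_rot: [0.218, -2.932, -0.961]
force: [-0.6, -0.1, 0.6]
width: 0.399
gripper_force: 0.0
```

```bash
python3 - <<'E'
from h import *
from cell import arm
s=arm.observe();print(s["clock"],s["joints"].round(2));print(delta(*tgt(-36,.135),*now(arm)))
c=arm.get_image("wrist");cv2.imwrite("pics/w1.png",c["img"][:,:,::-1]);c["p"]=s["position"];c["r"]=s["ee_rot"];pickle.dump(c,open("w1.pkl","wb"))
# predicted axis centre pixel, arm tip pixel
def proj(P):
    T=np.array(c["mount"]);t=R.from_rotvec(c["r"]).inv().apply(P-c["p"]);q=T[:3,:3].T@(t-T[:3,3])
    th=np.arctan2(np.hypot(q[0],q[1]),q[2]);d=np.array(q[:2])/np.hypot(q[0],q[1])
    return np.array([c["cx"],c["cy"]])+c["fx"]*th*d
for ph in(-36,36,108,-108): print(ph,proj(tgt(ph,.07)[0]).round(),proj(tgt(ph,.07,.013)[0]).round(),proj(tgt(ph,.07,-.013)[0]).round())
print(proj(tgt(-36,.0)[0]))
E
```

```text
2.6 [ 0.06  0.7   0.54  1.48 -0.79  1.57  2.51]
([0.2, -0.49, 0.04], [-0.3, -0.2, -0.1])
-36 [314. 251.] [314. 231.] [314. 271.]
36 [402. 232.] [403. 215.] [401. 248.]
108 [359. 211.] [359. 198.] [358. 224.]
-108 [227. 232.] [226. 215.] [228. 248.]
[314.87138404 224.883634  ]
```

View pics/w1.png

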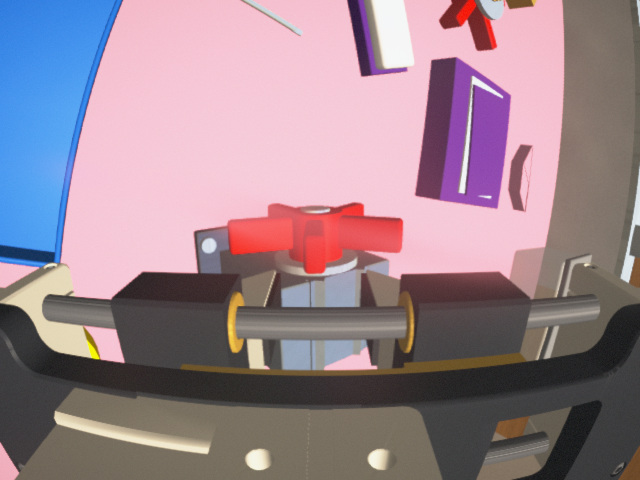

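The wrist view shows the -36° arm tip at (315,250), as predicted at (314,251), so the estimates hold. I'll go in along the arm.

Emit:
jog_arm:
  rows:
    - [[0.1,0.6,-2],[0,0,0],0.4]
    - [[0,1.6,-4],[0,0,0],0.4]
    - [[0,1.6,-4],[0,0,0],0.4]
    - [[0,1.6,-4],[0,0,0],0.4]
    - [[0,1.6,-4],[0,0,0],0.4]

```text
clock: 3.28
position: [0.6082, -0.0795, 0.1637]
ee_rot: [0.219, -2.94, -0.957]
force: [-0.5, -0.5, 0.4]
width: 0.399
gripper_force: 0.0
```

```bash
python3 - <<'E'
from h import *
from cell import arm
print(delta(*tgt(-36,.085),*now(arm)));print(delta(*tgt(-36,.035),*now(arm)))
E
```

```text
([-0.44, 1.11, -0.3], [-0.1, 0.2, -0.1])
([-0.87, 4.02, -4.34], [-0.1, 0.2, -0.1])
```

Emit:
jog_arm:
  rows:
    - [[-0.4,1.1,-0.3],[0,0,0],0.4]
    - [[-0.4,1.1,-0.3],[0,0,0],0.4]
    - [[-0.5,1.8,-1.3],[0,0,0],0.4]
    - [[-0.6,2.5,-2.3],[0,0,0],0.4]
    - [[-0.8,3.3,-3.3],[0,0,0],0.4]
    - [[-0.9,4.0,-4.3],[0,0,0],0.4]
    - [[-0.9,4.0,-4.3],[0,0,0],0.4]
    - [[-0.9,4.0,-4.3],[0,0,0],0.4]

```text
clock: 4.28
position: [0.5989, -0.0392, 0.1199]
ee_rot: [0.219, -2.939, -0.957]
force: [0.1, 0.1, -1.4]
width: 0.399
gripper_force: 0.0
```

```bash
python3 - <<'E'
from h import *
from cell import arm
print(delta(*tgt(-36,.035),*now(arm)),arm.observe()["joints"].round(2))
E
```

```text
([0.06, -0.02, 0.04], [-0.1, 0.1, -0.1]) [-0.    0.74  0.5   1.63 -0.86  1.39  2.57]
```

Spot on. Close, and compute the arc rows.

Emit:
jog_arm:
  rows:
    - [[0,0,0],[0,0,0],0.0]
    - [[0,0,0],[0,0,0],0.0]
    - [[0,0,0],[0,0,0],0.0]
    - [[0,0,0],[0,0,0],0.0]
    - [[0,0,0],[0,0,0],0.0]
    - [[0,0,0],[0,0,0],0.0]
  newtons: 30

```text
clock: 5.03
position: [0.5988, -0.039, 0.12]
ee_rot: [0.219, -2.938, -0.958]
force: [-1.0, -0.4, 3.7]
width: 0.149
gripper_force: 30.0
```

```bash
cat >>h.py <<'E'
def arc(f0,f1,r,n,back0=0,k=.0019):
    p0,R0=tgt(f0,r,back0)
    for i in range(1,n+1):
        f=f0+(f1-f0)*i/n
        print(list(delta(*tgt(f,r,back0+np.radians(f-f0)*k),p0,R0)))
E
python3 - <<'E'
from h import *
from cell import arm
s=arm.observe();print(s["width"]*92,s["gripper_force"],s["force"],s["ft_torque"])
arc(-36,0,.035,8);print();arc(0,36,.035,8)
E
```

```text
13.689558340924934 29.97988522052765 [-1.01228842 -0.39224674  3.65849494] [-0.36260792 -0.06586022  0.17261221]
[[-0.05, 0.22, 0.15], [-4.5, -0.7, -0.0]]
[[-0.1, 0.46, 0.29], [-8.9, -1.3, -0.0]]
[[-0.15, 0.7, 0.4], [-13.4, -2.0, -0.0]]
[[-0.2, 0.96, 0.5], [-17.8, -2.6, -0.0]]
[[-0.25, 1.22, 0.57], [-22.3, -3.3, 0.0]]
[[-0.31, 1.48, 0.63], [-26.7, -3.9, 0.0]]
[[-0.36, 1.75, 0.66], [-31.2, -4.6, -0.0]]
[[-0.42, 2.02, 0.67], [-35.6, -5.3, -0.0]]

[[-0.05, 0.27, -0.01], [-4.5, -0.7, 0.0]]
[[-0.11, 0.54, -0.04], [-8.9, -1.3, 0.0]]
[[-0.16, 0.8, -0.1], [-13.4, -2.0, 0.0]]
[[-0.22, 1.06, -0.17], [-17.8, -2.6, 0.0]]
[[-0.27, 1.31, -0.27], [-22.3, -3.3, 0.0]]
[[-0.32, 1.56, -0.38], [-26.7, -3.9, 0.0]]
[[-0.37, 1.79, -0.52], [-31.2, -4.6, 0.0]]
[[-0.42, 2.02, -0.67], [-35.6, -5.3, 0.0]]
```

Gripped (14 mm). Turning the first half-stroke.

Emit:
jog_arm:
  rows:
    - [[-0.05,0.22,0.15],[-4.5,-0.7,0],0]
    - [[-0.1,0.46,0.29],[-8.9,-1.3,0],0]
    - [[-0.15,0.7,0.4],[-13.4,-2,0],0]
    - [[-0.2,0.96,0.5],[-17.8,-2.6,0],0]
    - [[-0.25,1.22,0.57],[-22.3,-3.3,0],0]
    - [[-0.31,1.48,0.63],[-26.7,-3.9,0],0]
    - [[-0.36,1.75,0.66],[-31.2,-4.6,0],0]
    - [[-0.42,2.02,0.67],[-35.6,-5.3,0],0]

```text
clock: 6.02
position: [0.595, -0.0183, 0.1272]
ee_rot: [-0.234, 3.129, 0.001]
force: [-0.8, -1.3, 2.8]
width: 0.151
gripper_force: 30.0
```

```bash
python3 - <<'E'
from h import *
from cell import arm
print(delta(*tgt(0,.035,.0012),*now(arm)),arm.observe()["joints"].round(2),arm.observe()["ft_torque"])
E
```

```text
([0.03, -0.09, -0.02], [-0.0, 0.2, -0.2]) [-0.58  0.58  0.77  1.81 -0.49  0.95  2.13] [ 0.29611008  0.06778193 -0.00804478]
```

Emit:
jog_arm:
  rows:
    - [[-0.05,0.27,-0.01],[-4.5,-0.7,0],0]
    - [[-0.11,0.54,-0.04],[-8.9,-1.3,0],0]
    - [[-0.16,0.8,-0.1],[-13.4,-2,0],0]
    - [[-0.22,1.06,-0.17],[-17.8,-2.6,0],0]
    - [[-0.27,1.31,-0.27],[-22.3,-3.3,0],0]
    - [[-0.32,1.56,-0.38],[-26.7,-3.9,0],0]
    - [[-0.37,1.79,-0.52],[-31.2,-4.6,0],0]
    - [[-0.42,2.02,-0.67],[-35.6,-5.3,0],0]

```text
clock: 7.02
position: [0.5907, 0.0021, 0.1201]
ee_rot: [-0.221, 2.934, -0.954]
force: [0.0, -0.9, 0.1]
width: 0.151
gripper_force: 30.0
```

```bash
python3 - <<'E'
from h import *
from cell import arm
print(delta(*tgt(36,.035,.0024),*now(arm)),arm.observe()["joints"].round(2),arm.observe()["ft_torque"])
print(delta(*tgt(42,.035,.0026),*now(arm)))
E
```

```text
([0.04, -0.11, 0.02], [-0.0, 0.1, -0.2]) [-1.12  0.87  1.11  1.87 -0.18  0.82  1.64] [ 0.67035169 -0.03847059 -0.1004002 ]
([-0.02, 0.17, -0.21], [-5.9, -0.8, -0.2])
```

Emit:
jog_arm:
  rows:
    - [[0,0,0],[0,0,0],0.4]
    - [[0,0,0],[0,0,0],0.4]
    - [[0,0,0],[0,0,0],0.4]
    - [[-0.2,1.4,1.9],[0,0,0],0.4]
    - [[-0.4,2.8,3.8],[0,0,0],0.4]
    - [[-0.6,4.2,5.8],[0,0,0],0.4]
    - [[-0.8,5.5,7.7],[0,0,0],0.4]
    - [[-0.8,5.5,7.7],[0,0,0],0.4]

```text
clock: 8.02
position: [0.5833, 0.057, 0.1978]
ee_rot: [-0.221, 2.936, -0.946]
force: [0.7, -0.9, -0.2]
width: 0.403
gripper_force: 0.0
```

```bash
python3 - <<'E'
from h import *
from cell import arm
p0,R0=now(arm)
print(delta(*tgt(36,.13,.0024),p0,R0))
for i in range(1,9): print(list(delta(*tgt(36-9*i,.13,.0024),p0,R0)))
E
```

```text
([-0.03, -0.08, -0.07], [-0.3, 0.1, -0.3])
[[0.22, -1.8, 1.0], [8.6, 1.5, -0.2]]
[[0.5, -3.66, 1.78], [17.5, 2.8, -0.2]]
[[0.78, -5.63, 2.26], [26.4, 4.1, -0.2]]
[[1.08, -7.64, 2.42], [35.3, 5.5, -0.2]]
[[1.38, -9.65, 2.26], [44.2, 6.8, -0.2]]
[[1.67, -11.61, 1.78], [53.1, 8.1, -0.1]]
[[1.94, -13.48, 1.0], [62.0, 9.5, -0.1]]
[[2.2, -15.2, -0.07], [70.9, 10.8, -0.1]]
```

Emit:
jog_arm:
  rows:
    - [[0.2,-1.8,1],[8.6,1.5,0],0.4]
    - [[0.5,-3.7,1.8],[17.5,2.8,0],0.4]
    - [[0.8,-5.6,2.3],[26.4,4.1,0],0.4]
    - [[1.1,-7.6,2.4],[35.3,5.5,0],0.4]
    - [[1.4,-9.7,2.3],[44.2,6.8,0],0.4]
    - [[1.7,-11.6,1.8],[53.1,8.1,0],0.4]
    - [[1.9,-13.5,1],[62,9.5,0],0.4]
    - [[2.2,-15.2,0],[70.9,10.8,0],0.4]

```text
clock: 9.02
position: [0.6044, -0.0978, 0.1971]
ee_rot: [0.218, -2.938, -0.958]
force: [0.8, 0.5, -0.7]
width: 0.4
gripper_force: 0.0
```

Emit:
jog_arm:
  rows:
    - [[0,0,0],[0,0,0],0.4]
    - [[0,0,0],[0,0,0],0.4]
    - [[0,0,0],[0,0,0],0.4]

```text
clock: 9.4
position: [0.6047, -0.0938, 0.1975]
ee_rot: [0.225, -2.938, -0.95]
force: [-0.4, -0.2, 1.0]
width: 0.401
gripper_force: 0.0
```

```bash
python3 - <<'E'
from h import *
from cell import arm
s=arm.observe()
c=arm.get_image("wrist");cv2.imwrite("pics/w2.png",c["img"][150:350,150:480,::-1])
print(s["joints"].round(2));print(delta(*tgt(-36,.085,.0024),*now(arm)),delta(*tgt(-36,.035,.0024),*now(arm)))
c["p"]=s["position"];c["r"]=s["ee_rot"]
def proj(P):
    T=np.array(c["mount"]);t=R.from_rotvec(c["r"]).inv().apply(P-c["p"]);q=T[:3,:3].T@(t-T[:3,3])
    th=np.arctan2(np.hypot(q[0],q[1]),q[2]);d=np.array(q[:2])/np.hypot(q[0],q[1])
    return np.array([c["cx"],c["cy"]])+c["fx"]*th*d-[150,150]
for ph in(-36,36,108,-108): print(ph,proj(tgt(ph,.07,.0024)[0]).round())
E
```

```text
[ 0.    0.72  0.64  1.49 -0.84  1.6   2.56]
([-0.33, 2.48, -3.69], [0.2, 0.1, -0.4]) ([-0.76, 5.39, -7.73], [0.2, 0.1, -0.4])
-36 [169. 101.]
36 [258.  82.]
108 [213.  61.]
-108 [81. 81.]
```

View pics/w2.png

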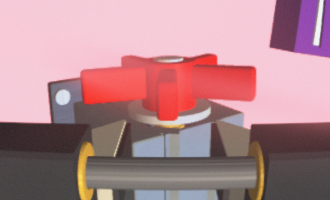

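The next arm's tip is at (168,98) in the crop and was predicted at (169,101), so the 72° turn happened. Going in for the second grip.

Emit:
jog_arm:
  rows:
    - [[-0.2,1.2,-1.8],[0,0,0],0.4]
    - [[-0.3,2.5,-3.7],[0,0,0],0.4]
    - [[-0.3,2.5,-3.7],[0,0,0],0.4]
    - [[-0.4,3.2,-4.7],[0,0,0],0.4]
    - [[-0.5,3.9,-5.7],[0,0,0],0.4]
    - [[-0.6,4.6,-6.7],[0,0,0],0.4]
    - [[-0.8,5.4,-7.7],[0,0,0],0.4]
    - [[-0.8,5.4,-7.7],[0,0,0],0.4]

```text
clock: 10.45
position: [0.5957, -0.0403, 0.1189]
ee_rot: [0.221, -2.935, -0.951]
force: [-0.5, -0.4, 0.1]
width: 0.401
gripper_force: 0.0
```

```bash
python3 - <<'E'
from h import *
from cell import arm
print(delta(*tgt(-36,.035,.0024),*now(arm)))
arc(-36,-9,.035,6,.0024);print();arc(-9,18,.035,6,.0033)
E
```

```text
([0.14, 0.06, 0.14], [0.1, -0.1, -0.3])
[[-0.05, 0.22, 0.15], [-4.5, -0.7, -0.0]]
[[-0.1, 0.46, 0.29], [-8.9, -1.3, -0.0]]
[[-0.15, 0.7, 0.4], [-13.4, -2.0, -0.0]]
[[-0.2, 0.96, 0.5], [-17.8, -2.6, -0.0]]
[[-0.25, 1.22, 0.57], [-22.3, -3.3, 0.0]]
[[-0.31, 1.48, 0.63], [-26.7, -3.9, 0.0]]

[[-0.05, 0.27, 0.03], [-4.5, -0.7, -0.0]]
[[-0.11, 0.54, 0.04], [-8.9, -1.3, -0.0]]
[[-0.16, 0.81, 0.03], [-13.4, -2.0, -0.0]]
[[-0.22, 1.07, 0.0], [-17.8, -2.6, 0.0]]
[[-0.27, 1.34, -0.05], [-22.3, -3.3, -0.0]]
[[-0.33, 1.6, -0.13], [-26.7, -3.9, 0.0]]
```

Emit:
jog_arm:
  rows:
    - [[0.1,0.1,0.1],[0,0,0],0.4]
    - [[0.1,0.1,0.1],[0,0,0],0.4]
    - [[0.1,0.1,0.1],[0,0,0],0.0]
    - [[0.1,0.1,0.1],[0,0,0],0.0]
    - [[0.1,0.1,0.1],[0,0,0],0.0]
    - [[0.1,0.1,0.1],[0,0,0],0.0]
    - [[0.1,0.1,0.1],[0,0,0],0.0]
    - [[0.1,0.1,0.1],[0,0,0],0.0]
  newtons: 45

```text
clock: 11.45
position: [0.5973, -0.0404, 0.1209]
ee_rot: [0.221, -2.937, -0.95]
force: [-0.7, -0.4, 2.6]
width: 0.146
gripper_force: 44.9
```

Emit:
jog_arm:
  rows:
    - [[-0.05,0.22,0.15],[-4.5,-0.7,0],0]
    - [[-0.1,0.46,0.29],[-8.9,-1.3,0],0]
    - [[-0.15,0.7,0.4],[-13.4,-2,0],0]
    - [[-0.2,0.96,0.5],[-17.8,-2.6,0],0]
    - [[-0.25,1.22,0.57],[-22.3,-3.3,0],0]
    - [[-0.31,1.48,0.63],[-26.7,-3.9,0],0]

```text
clock: 12.2
position: [0.5942, -0.0251, 0.1279]
ee_rot: [0.233, -3.11, -0.239]
force: [-3.4, 0.9, 5.0]
width: 0.148
gripper_force: 44.9
```

Emit:
jog_arm:
  rows:
    - [[-0.05,0.27,0.03],[-4.5,-0.7,0],0]
    - [[-0.11,0.54,0.04],[-8.9,-1.3,0],0]
    - [[-0.16,0.81,0.03],[-13.4,-2,0],0]
    - [[-0.22,1.07,0],[-17.8,-2.6,0],0]
    - [[-0.27,1.34,-0.05],[-22.3,-3.3,0],0]
    - [[-0.33,1.6,-0.13],[-26.7,-3.9,0],0]
    - [[-0.33,1.6,-0.13],[-26.7,-3.9,0],0]

```text
clock: 13.08
position: [0.5904, -0.0075, 0.1259]
ee_rot: [-0.234, 3.076, -0.493]
force: [-8.8, 8.0, 14.5]
width: 0.153
gripper_force: 45.0
```

```bash
python3 - <<'E'
from h import *
from cell import arm
s=arm.observe();print(s)
print(delta(*tgt(18,.035,.0041),*now(arm)))
E
```

```text
{'clock': 13.075, 'joints': array([-0.94697661,  0.72403283,  1.07304829,  1.86289944, -0.40190861,
        0.87867106,  1.96483902]), 'dq': array([ 0.03455708, -0.02043959, -0.01035985, -0.00144455, -0.03395745,
        0.00890621,  0.02910337]), 'joint_efforts': array([  2.08813459, -50.64578891,  20.20255208, -21.26535594,
         2.29149655,  -3.46377075,  -0.66966221]), 'position': array([ 0.59037556, -0.00746934,  0.12589484]), 'ee_rot': array([-0.23380053,  3.07609114, -0.49309844]), 'force': array([-8.82212264,  8.03107518, 14.48686161]), 'ft_torque': array([ 1.41682826,  1.41015326, -0.22323393]), 'gripper_force': 45.011247396469116, 'width': 0.15277228647786562}
([0.05, -0.14, -0.06], [0.2, -0.3, -0.2])
```

Emit:
jog_arm:
  rows:
    - [[0,0.1,0.1],[0,0,0],0]
    - [[-0.3,0.05,0.1],[0,0,0],0]
    - [[-0.6,0,0.1],[0,0,0],0]
    - [[-1,-0.05,0.1],[0,0,0],0]
    - [[-1,-0.05,0.1],[0,0,0],0]

```text
clock: 13.7
position: [0.5805, -0.0095, 0.1266]
ee_rot: [-0.229, 3.076, -0.489]
force: [-1.7, 5.7, 0.9]
width: 0.149
gripper_force: 45.0
```

```bash
python3 - <<'E'
from h import *
from cell import arm
s=arm.observe();print(s["force"],s["ft_torque"])
print(delta(*tgt(18,.035,.0141),*now(arm)))
E
```

```text
[-1.69056398  5.65792827  0.9113335 ] [1.5252971  0.30764539 0.25647744]
([0.04, -0.09, -0.13], [0.1, -0.3, -0.1])
```

```bash
python3 - <<'E'
from h import *
from cell import arm
c=arm.get_image("wrist");cv2.imwrite("pics/w3.png",c["img"][150:400,120:520,::-1])
E
```

```text
(no output)
```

View pics/w3.png

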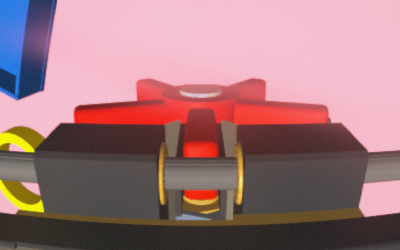

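The arm at (200,155) in the crop is still square in the pads, so the plug came with the tool. Drawing it fully out.

Emit:
jog_arm:
  rows:
    - [[-0.8,-0.1,0],[0,0,0],0]
    - [[-1.6,-0.2,0],[0,0,0],0]
    - [[-2.4,-0.35,0],[0,0,0],0]
    - [[-3.2,-0.5,0],[0,0,0],0]
    - [[-4,-0.6,0],[0,0,0],0]
    - [[-4.8,-0.7,0],[0,0,0],0]
    - [[-5.6,-0.8,0],[0,0,0],0]
    - [[-6.4,-0.95,0],[0,0,0],0]

```text
clock: 14.75
position: [0.5165, -0.0198, 0.1268]
ee_rot: [-0.229, 3.076, -0.491]
force: [-0.0, -0.3, -4.0]
width: 0.148
gripper_force: 45.0
```

Emit:
jog_arm:
  rows:
    - [[-1,-0.15,0],[0,0,0],0]
    - [[-2,-0.3,0],[0,0,0],0]
    - [[-2,-0.3,0],[0,0,0],0]

```text
clock: 15.12
position: [0.4959, -0.0226, 0.1266]
ee_rot: [-0.228, 3.077, -0.491]
force: [0.2, 0.1, -5.2]
width: 0.149
gripper_force: 45.0
```

```bash
python3 - <<'E'
from h import *
from cell import arm
s=arm.observe();print(s["force"],s["ft_torque"],s["joints"].round(2))
c=arm.get_image("scene");im=c["img"][200:380,220:440,::-1];cv2.imwrite("pics/s2.png",cv2.resize(im,None,fx=3,fy=3))
E
```

```text
[ 0.20345883  0.09081401 -5.15475962] [0.74353935 0.2080695  0.04258888] [-1.09  0.61  1.16  2.09 -0.35  0.77  1.96]
```

View pics/s2.png

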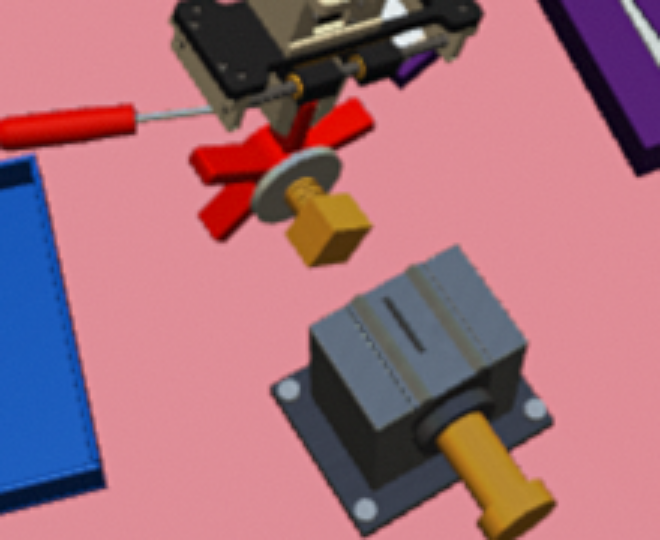

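The plug is fully out: its brass end at (330,230) in the picture is clear of the block, and it weighs about 5 N. Next: lift, carry over the tray, level it, and pitch the stem down so it rests on two arms and the stem end.

```bash
cat >>h.py <<'E'
def place(xy,zc,yaw_,pitch):
    """TCP pose with the plug centre at xy, zc, plug +x at heading yaw_, nose pitched down"""
    Rp=R.from_euler("ZY",[yaw_,pitch],degrees=True)
    Rt=Rp*R.from_matrix(np.diag([-1.,1,-1]))
    return np.array([*xy,zc])+Rp.apply([0,0,.035]),Rt
E
python3 - <<'E'
from h import *
from cell import arm
for q in ((.18,0),(.18,33)): print(delta(*place((.51,-.30),q[0],-8,q[1]),*now(arm)))
E
```

```text
([1.33, -27.75, 8.82], [18.2, -0.2, -16.4])
([3.21, -28.02, 8.26], [17.6, 32.7, -21.1])
```

Emit:
jog_arm:
  rows:
    - [[0,0,3],[3,0,0],0]
    - [[0,0,6],[6,0,-2],0]
    - [[0,-3,8.8],[9,0,-5],0]
    - [[0.3,-7,8.8],[12,0,-8],0]
    - [[0.6,-11,8.8],[15,0,-11],0]
    - [[0.9,-15,8.8],[18,0,-14],0]
    - [[1.1,-19,8.8],[18.2,0,-16.4],0]
    - [[1.3,-23,8.8],[18.2,0,-16.4],0]
  newtons: 55

```text
clock: 16.18
position: [0.5101, -0.2547, 0.2147]
ee_rot: [-0.221, -3.13, 0.001]
force: [0.8, -0.0, -4.3]
width: 0.15
gripper_force: 55.0
```

```bash
python3 - <<'E'
from h import *
from cell import arm
print(arm.observe()["joints"].round(2))
for q in ((.18,0),(.18,15),(.18,33)): print(delta(*place((.51,-.30),q[0],-8,q[1]),*now(arm)))
E
```

```text
[-0.34  0.52  1.06  1.78 -0.5   1.14  2.31]
([-0.01, -4.53, 0.03], [0.0, -0.2, 0.1])
([0.89, -4.65, -0.09], [2.1, 14.7, 0.1])
([1.88, -4.79, -0.53], [4.6, 32.5, 0.1])
```

Emit:
jog_arm:
  rows:
    - [[0.3,-1.5,0],[0.7,5,0],0]
    - [[0.6,-3,0],[1.4,10,0],0]
    - [[0.9,-4.6,-0.1],[2.1,14.7,0],0]
    - [[1.3,-4.7,-0.2],[3,20,0],0]
    - [[1.6,-4.7,-0.4],[3.8,26,0],0]
    - [[1.9,-4.8,-0.5],[4.6,32.5,0],0]
    - [[1.9,-4.8,-0.5],[4.6,32.5,0],0]
    - [[1.9,-4.8,-0.5],[4.6,32.5,0],0]

```text
clock: 17.18
position: [0.5289, -0.3015, 0.2098]
ee_rot: [-0.18, -2.562, -0.052]
force: [-0.8, -0.3, -4.6]
width: 0.147
gripper_force: 55.0
```

```bash
python3 - <<'E'
from h import *
from cell import arm
print(arm.observe()["joints"].round(2))
print(delta(*place((.51,-.30),.18,-8,33),*now(arm)))
c=arm.get_image("scene");im=c["img"][160:400,60:360,::-1];cv2.imwrite("pics/s3.png",cv2.resize(im,None,fx=2.4,fy=2.4))
P=cloud(c);H=hsv(c)
r=((H[...,0]<6)|(H[...,0]>174))&(H[...,1]>190)&(P[...,2]>.06)&(abs(P[...,0]-.5)<.2)&(abs(P[...,1]+.3)<.15)&(c["depth"]>0)
br=(H[...,0]>10)&(H[...,0]<24)&(H[...,1]>150)&(P[...,2]>.06)&(abs(P[...,0]-.5)<.2)&(abs(P[...,1]+.3)<.15)&(c["depth"]>0)
for m in(r,br): print(m.sum(),np.percentile(P[m],[1,50,99],axis=0).round(3))
E
```

```text
[-0.06  0.94  0.96  1.18 -0.38  1.81  2.26]
([0.0, -0.12, -0.05], [0.1, 0.1, 0.0])
230 [[ 0.525 -0.367  0.077]
 [ 0.692 -0.338  0.082]
 [ 0.7   -0.247  0.413]]
233 [[ 0.561 -0.318  0.146]
 [ 0.58  -0.298  0.157]
 [ 0.667 -0.221  0.54 ]]
```

View pics/s3.png

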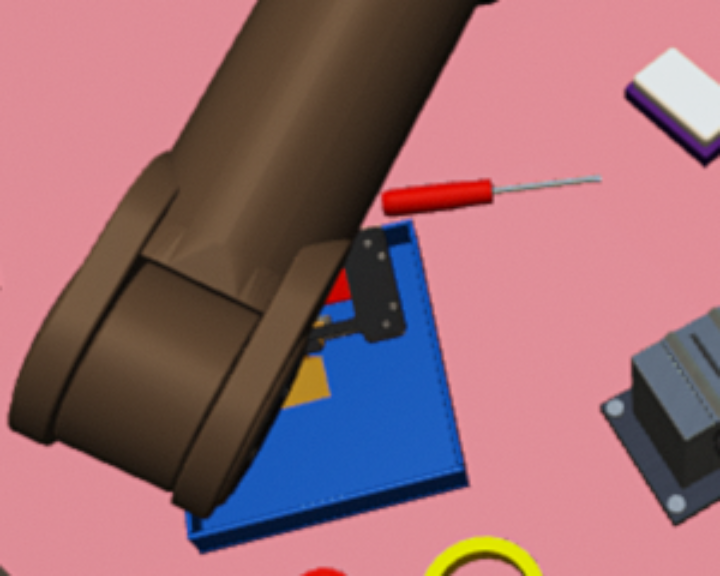

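The plug hangs over the tray with its brass end forward and down, at (310,380). Lowering it with force checks.

Emit:
jog_arm:
  rows:
    - [[0,-0.1,-2],[0,0,0],0]
    - [[0,-0.1,-4],[0,0,0],0]
    - [[0,-0.1,-6],[0,0,0],0]
    - [[0,-0.1,-8],[0,0,0],0]
    - [[0,-0.1,-9.5],[0,0,0],0]
    - [[0,-0.1,-10.5],[0,0,0],0]
    - [[0,-0.1,-10.5],[0,0,0],0]
    - [[0,-0.1,-10.5],[0,0,0],0]

```text
clock: 18.23
position: [0.5291, -0.302, 0.1054]
ee_rot: [-0.179, -2.561, -0.053]
force: [-0.7, -0.5, -3.9]
width: 0.147
gripper_force: 55.0
```

Emit:
jog_arm:
  rows:
    - [[0,0,-0.2],[0,0,0],0]
    - [[0,0,-0.4],[0,0,0],0]
    - [[0,0,-0.6],[0,0,0],0]
    - [[0,0,-0.6],[0,0,0],0]

```text
clock: 18.73
position: [0.5289, -0.3016, 0.0986]
ee_rot: [-0.179, -2.56, -0.054]
force: [-0.2, 0.7, -4.2]
width: 0.149
gripper_force: 55.0
```

```bash
python3 - <<'E'
from h import *
from cell import arm
s=arm.observe();print(s["joints"].round(2),s["force"],s["ft_torque"])
print(delta(*place((.51,-.30),.063,-8,33),*now(arm)))
E
```

```text
[-0.06  1.04  0.91  1.27 -0.44  1.64  2.26] [-0.18245631  0.74450732 -4.24445064] [-0.16546646 -1.22585605  0.0046104 ]
([-0.01, -0.11, -0.63], [-0.0, -0.0, 0.0])
```

Emit:
jog_arm:
  rows:
    - [[0,0,-0.1],[0,0,0],0]
    - [[0,0,-0.2],[0,0,0],0]
    - [[0,0,-0.3],[0,0,0],0]
    - [[0,0,-0.3],[0,0,0],0]

```text
clock: 19.23
position: [0.5289, -0.3019, 0.0975]
ee_rot: [-0.18, -2.56, -0.053]
force: [1.5, 2.0, 9.6]
width: 0.155
gripper_force: 55.0
```

Emit:
jog_arm:
  rows:
    - [[0,0,-0.1],[0,0,0],0]
    - [[0,0,-0.2],[0,0,0],0]
    - [[0,0,-0.2],[0,0,0],0]

```text
clock: 19.6
position: [0.5289, -0.302, 0.0971]
ee_rot: [-0.18, -2.56, -0.053]
force: [1.4, 3.4, 20.0]
width: 0.151
gripper_force: 55.0
```

```bash
python3 - <<'E'
from h import *
from cell import arm
s=arm.observe();print(s["force"],s["ft_torque"])
print(delta(*place((.51,-.30),.063,-8,33),*now(arm)))
E
```

```text
[ 1.40138246  3.43690759 20.04023105] [ 1.22754582  1.49133854 -0.42521873]
([-0.01, -0.06, -0.48], [0.0, -0.0, 0.0])
```

Contact. Ease the push and loosen the grip so the plug settles on all its supports.

Emit:
jog_arm:
  rows:
    - [[0,0,0.2],[0,0,0],0]
    - [[0,0,0.2],[0,0,0],0]
    - [[0,0,0.2],[0,0,0],0]
  newtons: 25

```text
clock: 19.98
position: [0.5289, -0.3021, 0.0974]
ee_rot: [-0.18, -2.56, -0.053]
force: [0.6, 0.8, 10.4]
width: 0.151
gripper_force: 25.0
```

Emit:
jog_arm:
  rows:
    - [[0,0,0],[0,0,0],0]
    - [[0,0,0],[0,0,0],0]
    - [[0,0,0],[0,0,0],0]
  newtons: 10

```text
clock: 20.35
position: [0.5289, -0.3021, 0.0974]
ee_rot: [-0.18, -2.56, -0.053]
force: [0.3, 1.1, 9.3]
width: 0.149
gripper_force: 10.0
```

Emit:
jog_arm:
  rows:
    - [[0,0,0],[0,0,0],0]
    - [[0,0,0],[0,0,0],0]
    - [[0,0,0],[0,0,0],0]
    - [[0,0,0],[0,0,0],0]
  newtons: 4

```text
clock: 20.85
position: [0.5289, -0.302, 0.0968]
ee_rot: [-0.18, -2.56, -0.053]
force: [1.1, 0.2, 5.0]
width: 0.153
gripper_force: 4.0
```

```bash
python3 - <<'E'
from h import *
from cell import arm
s=arm.observe();print(s["force"],s["ft_torque"],s["joints"].round(2))
c=arm.get_image("wrist");cv2.imwrite("pics/w4.png",c["img"][:,:,::-1])
E
```

```text
[1.14936716 0.19094813 5.01929741] [ 0.18178798 -0.05172318 -0.12052219] [-0.06  1.05  0.91  1.28 -0.44  1.64  2.26]
```

View pics/w4.png

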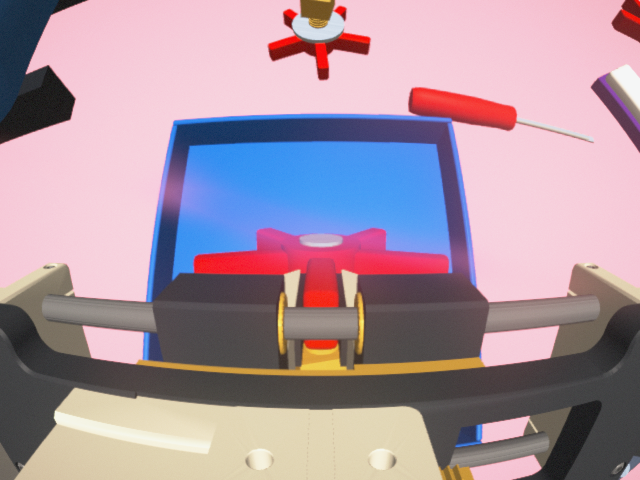

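The plug sits level inside the tray, with its side arms at (195,262) to (447,262). Opening a little, then backing off along the tool axis.

Emit:
jog_arm:
  rows:
    - [[0,0,0],[0,0,0],0.2]
    - [[0,0,0],[0,0,0],0.25]
    - [[0,0,0],[0,0,0],0.35]
    - [[0,0,0],[0,0,0],0.35]

```text
clock: 21.4
position: [0.5289, -0.3016, 0.0957]
ee_rot: [-0.179, -2.56, -0.054]
force: [0.9, -0.6, -0.4]
width: 0.343
gripper_force: 0.0
```

Emit:
jog_arm:
  rows:
    - [[0.3,0,0.4],[0,0,0],0.35]
    - [[0.8,-0.1,1.3],[0,0,0],0.35]
    - [[1.6,-0.2,2.5],[0,0,0],0.35]
    - [[2.7,-0.4,4.2],[0,0,0],0.35]
    - [[4.3,-0.6,6.7],[0,0,0],0.35]
    - [[4.3,-0.6,9],[0,0,0],0.35]
    - [[4,-0.6,13],[0,0,0],0.35]
    - [[4,-0.6,16],[0,0,0],0.35]

```text
clock: 22.4
position: [0.5684, -0.3081, 0.2584]
ee_rot: [-0.181, -2.561, -0.053]
force: [1.1, -0.0, -0.5]
width: 0.348
gripper_force: 0.0
```

```bash
python3 - <<'E'
from h import *
from cell import arm
s=arm.observe();print(s["force"],s["joints"].round(2))
c=arm.get_image("wrist");cv2.imwrite("pics/w5.png",c["img"][:,:,::-1])
E
```

```text
[ 1.05865323 -0.01308576 -0.47096011] [ 0.01  0.97  0.94  0.96 -0.39  1.97  2.22]
```

View pics/w5.png

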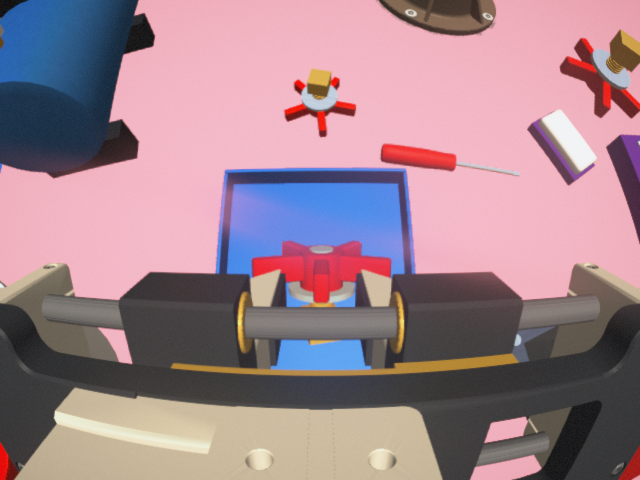

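The plug rests upright in the tray at (320,270), on two arms and the stem end. The gripper is clear and the screwdriver and sanding block have not moved.

Emit:
jog_arm:
  rows:
    - [[0,0,0],[0,0,0],0.35]
    - [[0,0,0],[0,0,0],0.35]
    - [[0,0,0],[0,0,0],0.35]

```text
clock: 22.82
position: [0.5687, -0.3073, 0.2549]
ee_rot: [-0.179, -2.559, -0.055]
force: [0.1, 0.3, 0.3]
width: 0.352
gripper_force: 0.0
```

```bash
python3 -c "
from cell import arm
print(arm.sign_off())"
```

```text
the job is handed in; nothing more can be done
None
```

I unscrewed the drain plug, drew it clear of the port and set it down gently in the blue tray, and handed the job in at 22.8 s of the 64 s allowed; the verdict was not shown. I did not touch the bystanders, though my last picture showed only the screwdriver and sanding block still in place, not the can, jar or tape.

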